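# Change the water filter cartridges

### The job

Change the cartridges of the counter-top water filter: swing the hold-down bar open first, then release every spent cartridge still coupled in a bay by pulling its sleeve back, and lay it in the drip tray. Couple the two new cartridges, one in each bay, pushing each in until its sleeve springs fully forward over the plug (the sleeve of an empty bay is shut: pull it back first), and last swing the hold-down bar over and down onto them. Leave the mug and the pepper mill as they stand.

Things in the scene. Friction and masses are not known exactly. Their poses are not given: they have to be found in the camera images.
- filter_unit: Fixed white filter unit: base plate 286x224 mm, top 14 mm above the worktop; two parallel bays, a manifold block 78 mm high (gauge 83 mm) across one end. Origin on the worktop midway between the bays; x axis along the bays towards couplers and manifold (roughly robot's left), y across them (roughly towards the robot). Bay axes at y = +50 (near) and -50 mm (far), 40 mm above the worktop.
- bay_near (a point): Where a cartridge's origin is when pushed fully into the bay nearer the robot (unit x 0, y +50, z 40 mm), axes as filter_unit, plug to +x. Coupled it rests at x = -2 mm. Released, a spring of 3 to 6 N throws it out to about x = -20. Lift out and lay in with its origin at x = -36 mm or less. Pushing in takes 7 to 12 N.
- bay_far (a point): The same point of the bay farther from the robot (unit x 0, y -50, z 40 mm). In each bay the collars slide between two guide rails 12 mm high with flared lips, 1.5 mm play a side, x -102 to +48 mm.
- mouth_near (a point): Centre of the near coupler's front face (unit x 55, y +50, z 40 mm), bore 24 mm wide. The plug goes in along +x until its collar meets this face.
- mouth_far (a point): The same for the far coupler (unit x 55, y -50, z 40 mm).
- sleeve_near (a joint): Ribbed steel sleeve of the near bay's coupler, in m along unit +x: 0 = sprung forward over the mouth (shut), 0.014 = right back. Spring 4 N at 0, 7 N at 0.014. Pulled past 0.012 and let go, it stays back at about 0.0095 and the mouth is open, until a plug pushed home lets it spring to 0. At 0 its lock balls let no plug in or out.
- sleeve_far (a joint): Ribbed steel sleeve of the far bay's coupler, in m along unit +x: 0 = sprung forward over the mouth (shut), 0.014 = right back. Spring 4 N at 0, 7 N at 0.014. Pulled past 0.012 and let go, it stays back at about 0.0095 and the mouth is open, until a plug pushed home lets it spring to 0. At 0 its lock balls let no plug in or out.
- sleeve_near_grip (a point): Middle of the near sleeve, on its axis; moves with it (unit x 76 mm when shut). Sleeve 36 mm long, flanges 45 mm across at both ends, waist 39 mm across and 26 mm long between them. Take the waist from above, fingers closing across the bay, and pull along unit +x.
- sleeve_far_grip (a point): The same for the far sleeve.
- hold_down (a joint): Steel hold-down bar across both bays on two side arms, sprung over centre. In rad: about 0 = closed, rubber pads on the cartridges' rear collars; 1.75 = open, swung up and over to unit -x. Centre about 0.85; it stays at either end by itself, held there with about 0.4 N m (4 N at the handle).
- bar_grip (a point): Middle of the bar's round black handle, 14 mm thick, 90 mm long, parallel to the hinge (along unit y), 103 mm from the hinge line and 50 mm from the bar. Closed: unit x -52, z 129 mm; open: about x -198, z 69 mm. Pinch it from above, fingers closing along unit x, or push it.
- bar_hinge (a point): Middle of the bar's hinge line, which runs along unit y (unit x -100, z 38 mm); nothing stands here between the side arms.
- new_1: New filter cartridge lying on its side, 0.24 kg: white barrel 46 mm across, 78 mm long, between two grey square collars 52x52x16 mm (it does not roll); brass plug 20 mm across sticks 32 mm out of one end (neck 16 to 27 mm from the collar). Origin mid-barrel on its axis, x axis towards the plug, plug tip at x = 87 mm. Any of 4 sides may be down.
- new_2: New filter cartridge lying on its side, 0.24 kg: white barrel 46 mm across, 78 mm long, between two grey square collars 52x52x16 mm (it does not roll); brass plug 20 mm across sticks 32 mm out of one end (neck 16 to 27 mm from the collar). Origin mid-barrel on its axis, x axis towards the plug, plug tip at x = 87 mm. Any of 4 sides may be down.
- spent_1: Spent filter cartridge lying on its side, 0.24 kg: white barrel 46 mm across, 78 mm long, between two grey square collars 52x52x16 mm; brass plug 20 mm across sticks 32 mm out of one end (neck 16 to 27 mm from the collar). Origin mid-barrel on its axis, x axis towards the plug, plug tip at x = 87 mm. Any of 4 sides may be down. Near bay at first.
- spent_2: Spent filter cartridge lying on its side, 0.24 kg: white barrel 46 mm across, 78 mm long, between two grey square collars 52x52x16 mm; brass plug 20 mm across sticks 32 mm out of one end (neck 16 to 27 mm from the collar). Origin mid-barrel on its axis, x axis towards the plug, plug tip at x = 87 mm. Any of 4 sides may be down. Far bay at first.
- drip_tray: Fixed shallow grey tray, 236 (x) x 196 (y) mm outside, 26 mm high, walls and floor 4 mm, to the right of the filter. Origin at the centre of its underside. Takes two cartridges side by side, lying along its y.
- mug_1: White mug, 82 x 114 x 91 mm, a bystander behind the work. Origin at the centre of its underside.
- mill_1: Wooden pepper mill, 58 mm wide, 170 mm tall, a bystander behind the work. Origin at the centre of its underside.

How it is judged:
By the outcome, as a careful person would: the job done as asked, in the order asked, and still so for the second after the job is handed in, with the robot touching nothing.
Of spent_1, spent_2 only 1 to 2 are there at a start; the rules pass over those that are not, and their reading is None.
At some moment in a run one of new_1, new_2 may be knocked a few centimetres aside while the robot is not near it.
Once in a run the grip may slacken for a moment while it holds something.
It also fails if it takes over 208 s, if anything falls off the work surface, if the arm or the gripper's body presses on something with over 40 N, if the wrist force passes 120 N, or if a joint passes its speed limit or range.

### The arm

A 6-joint arm with a two-finger parallel gripper is mounted at the origin on a cart in front of the work surface, level with it; the furniture and walls round the work are solid. World frame = base frame: x ahead of the robot, y to its left, z up, the work surface at z = 0. Lengths are in m, angles in rad, forces in N, time in s.
With the tool pointing down it reaches from about 0.375 to 0.975 m from the base axis. Payload 3.8 kg.
Tool frame: the origin (TCP) lies on the centre line of the jaws, within the pads' length; the fingertips stand 14 mm ahead of it and the grasp point (between the pads) lies 5 mm behind it; z points along the fingers, y is the line along which they close (so a half turn about z gives the same grasp; the last joint's range is limited). The gripper opens to 85 mm and grips with 20 to 120 N. Pads are 22 mm wide; open, the fingers measure 114 mm over their backs; the gripper's body (76 mm by 85 mm) begins 54 mm behind the grasp point. The pads swing forward as they close: fully open they stand 13 mm farther back than shut.
Start: joints at [1.288, 0.264, 1.604, -0, 1.274, -0.037], TCP at [0.164, 0.655, 0.245] pointing down, gripper open.
Joint ranges: [-2.63, 2.63], [-0.94, 2.18], [0.31, 2.57], [-1.31, 4.45], [0, 2.66], [-2.55, 2.55]. Speed limits (rad/s): [2.57, 2.57, 3.14, 3.14, 3.14, 3.14].

### API

Orientations are given as a rotation vector (axis times angle).
In Python, from workcell import bot, eyes, spot_in gives the robot as it stands.
- The arm moves only by the tool carry_out, never from a script. Its argument "series" is text: rows parted by semicolons, each of 4 numbers parted by spaces: the shift along the world's x, y, z in m, then the turn about the world's z in degrees. In form: tx ty tz roll; .... A call has 1 to 20 rows; each row shifts and turns the commanded pose from where the row before left it; what a row does not reach is not made up. A row lasts 1/8 s, in which the tool goes at most 62.5 mm and 10.7 degrees, less where a joint would pass 70% of its speed; a pose out of reach is approached as far as the arm can. A call is refused whole if a number of a shift passes 0.0625 or a number of a turn 10.7, either way. A call with a gripper value outside its range is refused whole. "jaw" is the gripper command: -1 is shut, 1 is fully open, values between are in proportion, set as the call begins (left out, the last holds). The fingers move at their own pace and stop on an object; "grip_force" is the grip in N (left out, the last holds). Time passes only in rows, so rows that do not move let the fingers close. It gives the time, the measured TCP pose, the force, the opening and the grip force at its end, in the units of the state.
- bot.read_state(): the state, without advancing time (a new reading comes with each control period).
- eyes.read_camera(name): name is "scene" or "top" or "wrist"; returns (picture, depth): 400x640x3 uint8, blue, green, red; 400x640 float32, m along the optical axis (not along the pixel's ray), 0 where there is no reading.
- eyes.get_calibration(name): a dict with "K" (3x3 intrinsics, pixels), "position" and "rotation" of the camera in the world; the wrist camera has in their place "T_tool_cam" (4x4, takes a point from camera to tool coordinates, whose origin is the TCP and whose axes are the flange's). Camera axes: x right, y down, z forward; pixel columns grow to the right and rows downward; lengths in m; the calibration is good to about 2 mm. A picture is of the moment at which its call begins: read the wrist's pose just before it. get_calibration takes no time and is no camera call.
- bot.finish_job(): hands the job in; it is judged then, once.
Trained networks look in the newest picture that a camera, given by its name, has taken for a name from the list of things; names that differ only in an ending like _2 or _b are one class to them, and where a whole thing is asked for, a point or a joint stands for the part that bears it (a point fixed in the world has none). Each returns a list of dicts, best first, with "score" (0 to 1); they miss things now and then, are a little off and sometimes report something else, mostly with a low value. They report only what shows in the picture. A call takes as long as a camera call.
- spot_in(camera, target): "rect" ([centre column, centre row, width, height] in pixels, round what is visible of it).
The state is a dict: "time": time; "q": joint angles; "joint_vel": joint speeds; "joint_torque": joint torques, N m; "tool_pos": TCP position; "tcp_rot": TCP orientation; "wrist_force": force on the tool from outside, world axes, zero at the start; "torque": the same for the moment, N m; "width": opening from 0.0 (shut) to 1.0 (fully open); "grip_force": force on a finger pad.
Only numpy, scipy, OpenCV 4.12 (cv2) and the standard library are available. Lean on these libraries where they do the work, as an engineer would, in place of code of your own. Each camera call takes 0.05 s, during which the arm holds its last target. There are 200 camera calls.

## Working session

There is one attempt and no reset: what is moved stays moved. The work goes in short steps, Python scripts to look and compute and a tool call to move; the robot and the scene stay as the last step left them, time stands still between calls to the robot, and variables do not carry over. Pictures are saved under pics/ and viewed, at most 14 in all, crops included, and the job is handed in when it is done.

Besides the shell and the picture viewer there is one more tool, called after ">>>" by a JSON object that holds its "method" and its "body", one argument or row to a line. carry_out: Moves the arm, as the interface text tells. Its arguments: {"type":"object","properties":{"series":{"type":"string"},"jaw":{"type":"number"},"grip_force":{"type":"number"}},"required":["series"]}

```bash
mkdir -p pics; ls; cat > h.py <<'E'
import numpy as np,cv2
from workcell import bot,eyes,spot_in
def cloud(name):
    s=bot.read_state(); im,d=eyes.read_camera(name); c=eyes.get_calibration(name); K=np.array(c["K"])
    v,u=np.mgrid[:400,:640]
    P=np.stack([(u-K[0,2])/K[0,0]*d,(v-K[1,2])/K[1,1]*d,d],-1)
    if "position" in c:
        R=np.array(c["rotation"]); 
        if R.shape!=(3,3): R=cv2.Rodrigues(R)[0]
        W=P@R.T+np.array(c["position"])
    else:
        T=np.array(c["T_tool_cam"]); R=cv2.Rodrigues(np.array(s["tcp_rot"]))[0]
        W=(P@T[:3,:3].T+T[:3,3])@R.T+np.array(s["tool_pos"])
    W[d==0]=np.nan
    return im,W
E
python3 - <<'E'
from h import *
print(bot.read_state())
a,W=cloud("top"); np.save("top.npy",W); cv2.imwrite("pics/top.png",a)
print({k:np.array(v).round(3).tolist() for k,v in eyes.get_calibration("top").items()})
for t in ["filter_unit","new_1","spent_1","drip_tray","mug_1","mill_1","hold_down","sleeve_near"]:
    for r in spot_in("top",t)[:4]:
        c,ro=map(int,r["rect"][:2]); print(t,round(r["score"],2),np.round(r["rect"]),W[min(ro,399),min(c,639)].round(3))
b,W=cloud("scene"); cv2.imwrite("pics/scene.png",b)
E
```

```text
pics
{'time': 0.0, 'q': array([ 1.28813588e+00,  2.64751279e-01,  1.60537951e+00,  1.34607583e-06,
        1.27369114e+00, -3.69119323e-02]), 'joint_vel': array([-9.01333024e-04,  1.66739131e-03, -2.44911204e-03,  1.65383282e-04,
       -3.34338858e-03, -8.58085778e-05]), 'joint_torque': array([ 3.33613498e-04, -5.15123391e+01, -3.67308176e+01, -1.58531038e-04,
        1.33815286e-02, -1.76562116e-05]), 'tool_pos': array([0.16402961, 0.65404552, 0.24396027]), 'tcp_rot': array([-0.38500699, -3.11755122,  0.00345643]), 'wrist_force': array([-1.13777014,  0.00966441, -0.35092924]), 'torque': array([-0.0469433 ,  0.00146446, -0.02367294]), 'grip_force': 0.0, 'width': 0.9981612702242502}
{'K': [[394.32, 0.0, 323.071], [0.0, 394.32, 195.967], [0.0, 0.0, 1.0]], 'position': [0.517, -0.025, 1.15], 'rotation': [-2.187, 2.152, -0.082]}
filter_unit 0.72 [314. 235. 114.  90.] [0.506 0.015 0.014]
new_1 0.97 [205. 215.  52.  20.] [0.557 0.321 0.046]
new_1 0.96 [198. 278.  54.  30.] [0.385 0.336 0.047]
spent_1 0.63 [311. 254.  34.  19.] [0.457 0.02  0.065]
drip_tray 0.85 [446. 237.  86.  94.] [ 0.506 -0.362  0.003]
mug_1 0.76 [255. 138.  37.  36.] [0.79  0.198 0.009]
mug_1 0.51 [288. 248.  13.  14.] [0.472 0.084 0.057]
mug_1 0.45 [444. 239.  82.  89.] [ 0.503 -0.355  0.008]
mill_1 0.69 [349. 128.  21.  32.] [ 0.791 -0.076  0.132]
hold_down 0.65 [345. 244.  38.  69.] [ 0.484 -0.071  0.013]
sleeve_near 0.69 [288. 248.  14.  18.] [0.472 0.084 0.057]
sleeve_near 0.37 [445. 238.  84.  94.] [ 0.506 -0.359  0.004]
```

```bash
python3 - <<'E'
import cv2
a=cv2.imread("pics/top.png");cv2.imwrite("pics/topc.png",cv2.resize(a[100:320,160:500],None,fx=2.35,fy=2.35,interpolation=cv2.INTER_CUBIC))
E
```

```text
(no output)
```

View pics/topc.png

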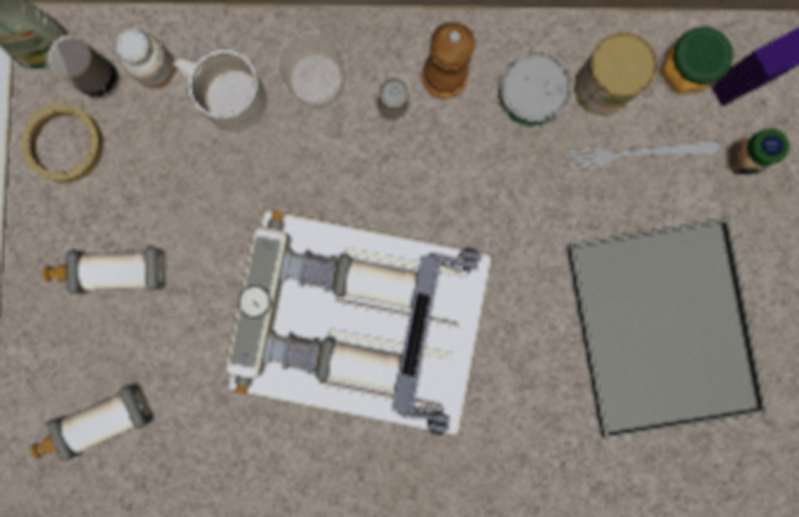

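View pics/scene.png

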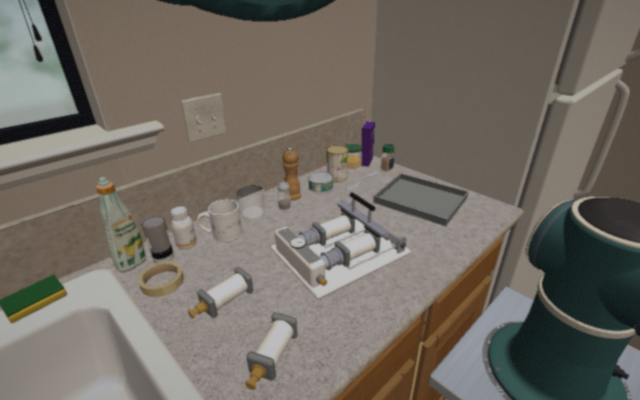

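Both bays hold spent cartridges. In the crop, the bar is closed at about (415,335), with the couplers to the left. The new cartridges lie left at (110,270) and (95,425), plugs pointing left, and the tray is on the right. Next I measure the poses.

```bash
cat >> h.py <<'E'
def rect(W,m):
    """min-area rect of world xy of mask points -> centre, (long,short), angle deg of long side"""
    p=W[m][:,:2].astype(np.float32); (c,s,a)=cv2.minAreaRect(p*1000); b=cv2.boxPoints((c,s,a))
    e=[b[1]-b[0],b[2]-b[1]]; e=max(e,key=np.linalg.norm)
    return np.array(c)/1000,sorted(s),np.degrees(np.arctan2(e[1],e[0]))%180
def big(m):
    n,l,st,_=cv2.connectedComponentsWithStats(m.astype(np.uint8)); return l==1+np.argmax(st[1:,4])
E
python3 - <<'E'
from h import *
W=np.load("top.npy"); a=cv2.imread("pics/top.png")
x,y,z=W[...,0],W[...,1],W[...,2]
sat=a.min(-1)
m=big((z>0.009)&(abs(x-.5)<.17)&(abs(y)<.2)&((sat>170)|(z>.03)))
print("unit",rect(W,m))
for r in [(198,278),(205,215)]:
    c=W[r[1],r[0]]
    m=big((z>0.012)&(np.hypot(x-c[0],y-c[1])<.12)); print("cart",rect(W,m),np.nanmax(z[m]))
m=big((z>0.012)&(abs(x-.5)<.17)&(abs(y+.36)<.17)); print("tray",rect(W,m),m.sum())
m=(z>.108)&(abs(x-.5)<.15)&(abs(y)<.2); print("bar handle",rect(W,m),np.nanmax(z[m]),m.sum())
m=big((z>.068)&(z<.092)&(abs(x-.5)<.17)&(y>.08)&(y<.2)); print("manifold",rect(W,m),np.nanmedian(z[m]))
print("mug",spot_in("top","mug_1")[0])
E
```

```text
unit (array([0.50338934, 0.01748859]), [223.19325256347656, 283.1302795410156], np.float32(79.783325))
cart (array([0.37193283, 0.33909943]), [51.66194534301758, 145.38034057617188], np.float32(115.32641)) 0.05618348123371719
cart (array([0.55907947, 0.32905981]), [51.539363861083984, 143.42080688476562], np.float32(93.52403)) 0.05796037530498532
tray (array([ 0.50191217, -0.35327203]), [198.4052734375, 236.76783752441406], np.float32(10.457428)) 700
bar handle (array([ 0.49148407, -0.0483266 ]), [13.88522720336914, 89.53961181640625], np.float32(170.00127)) 0.14040415602441447 191
manifold (array([0.52453882, 0.13618623]), [40.30355453491211, 175.678466796875], np.float32(169.9546)) 0.07708527502050655
mug {'rect': [254.6, 137.6, 37.0, 35.7], 'score': 0.76}
```

>>> {"method": "carry_out", "body": {
  "series": ".0205 -.0439 0 .3;.0205 -.0439 0 .3;.0205 -.0439 0 .3;.0205 -.0439 0 .3;.0205 -.0439 0 .3;.0205 -.0439 0 .3;.0205 -.0439 0 .3;.0205 -.0439 0 .3;.0205 -.0439 0 .3;.0205 -.0439 0 .3;.0205 -.0439 0 .3;.0205 -.0439 0 .3;.0205 -.0439 0 .3;.0205 -.0439 0 .3;.0205 -.0439 0 0;.0205 -.0439 0 0;0 0 0 0;0 0 0 0",
  "jaw": 0.2
}}

```text
time: 2.8
tool_pos: [0.4919, -0.0475, 0.2452]
tcp_rot: [-0.272, -3.129, -0.001]
wrist_force: [0.0, 0.6, -0.5]
width: 0.604
grip_force: 0.0
```

```bash
cat >> h.py <<'E'
def pose():
    s=bot.read_state(); R=cv2.Rodrigues(np.array(s["tcp_rot"]))[0]
    return np.round(s["tool_pos"],4).tolist(),round(float(np.degrees(np.arctan2(R[1,1],R[0,1]))),2),R[:,2].round(3).tolist()
E
python3 - <<'E'
from h import *
print(pose()); a,W=cloud("wrist"); np.save("w1.npy",W); cv2.imwrite("pics/w1.png",a); print(eyes.get_calibration("wrist"))
E
```

```text
([0.4919, -0.0475, 0.2452], 80.07, [-0.001, 0.001, -1.0])
{'K': array([[316.74410724,   0.        , 318.67110736],
       [  0.        , 316.74410724, 197.1006141 ],
       [  0.        ,   0.        ,   1.        ]]), 'T_tool_cam': array([[-2.81184111e-04, -9.55248471e-01, -2.95804463e-01,
         7.71589910e-02],
       [ 9.99999820e-01, -1.12036898e-04, -5.88770647e-04,
         5.45138120e-04],
       [ 5.29281246e-04, -2.95804576e-01,  9.55248330e-01,
        -1.27681975e-01],
       [ 0.00000000e+00,  0.00000000e+00,  0.00000000e+00,
         1.00000000e+00]])}
```

View pics/w1.png

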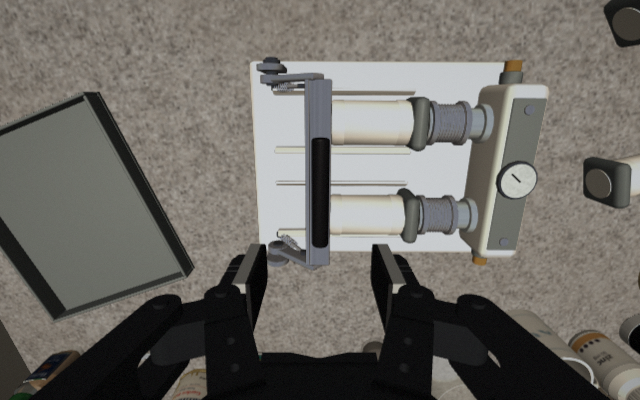

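The handle is at column 320, rows 138–247, centred between the fingers (265–375). Near bay is the upper one. I refine the pose from this cloud.

```bash
cat >> h.py <<'E'
O=np.array([.5005,.0029]);TH=np.radians(80)
def unit(W,O=O,TH=TH):
    d=W[...,:2]-O; U=np.array([np.cos(TH),np.sin(TH)]);V=np.array([-U[1],U[0]])
    return np.stack([d@U,d@V,W[...,2]],-1)
def world(x,y): 
    return (O+x*np.array([np.cos(TH),np.sin(TH)])+y*np.array([-np.sin(TH),np.cos(TH)])).round(4)
E
python3 - <<'E'
from h import *
W=np.load("w1.npy");Q=unit(W);x,y,z=Q[...,0],Q[...,1],Q[...,2]
m=big((z>.115)&(abs(x)<.1)&(abs(y)<.1)); print("handle",rect(W,m),Q[m].mean(0),np.nanmax(z[m]))
for s in(1,-1):
    m=(z>.045)&(z<.08)&(x>-.02)&(x<.03)&(abs(y-s*.05)<.03)
    p=Q[m]; A=np.c_[2*p[:,1:],np.ones(len(p))]
    sol=np.linalg.lstsq(A,(p[:,1:]**2).sum(1),rcond=None)[0]; print("barrel y,z,r",sol[:2],np.sqrt(sol[2]+sol[0]**2+sol[1]**2))
    for lo,hi in((-.02,0),(.01,.03)):
        p=Q[(z>.045)&(z<.08)&(x>lo)&(x<hi)&(abs(y-s*.05)<.03)]; print("  ymid",(np.percentile(p[:,1],1)+np.percentile(p[:,1],99))/2, np.nanmax(p[:,2]))
    m=(z>.05)&(z<.075)&(x>.0)&(x<.12)&(abs(y-s*.05)<.008)
    b=np.arange(.03,.112,.002); print([round(float(np.median(z[m&(x>=l)&(x<l+.002)]))*1000) if (m&(x>=l)&(x<l+.002)).any() else 0 for l in b])
E
```

```text
handle (array([ 0.48827048, -0.03802328]), [33.719757080078125, 115.18402099609375], np.float32(80.09751)) [-0.03965151  0.01044812  0.29696785] 0.3259988209677358
barrel y,z,r [0.0532935  0.03951266] 0.0219588962774052
  ymid 0.05305378269147405 0.06332291463261114
  ymid 0.0531077422611895 0.06338667972533002
[61, 61, 61, 61, 60, 62, 63, 65, 65, 65, 64, 63, 59, 55, 57, 59, 61, 61, 58, 57, 58, 57, 57, 57, 57, 57, 57, 57, 57, 57, 60, 61, 61, 60, 54, 53, 54, 54, 54, 53, 55]
barrel y,z,r [-0.04663854  0.03944396] 0.021837961758397827
  ymid -0.04482811761606464 0.06305975904192046
  ymid -0.044719996980710164 0.06277578736439371
[61, 61, 61, 61, 60, 62, 64, 64, 65, 65, 64, 63, 59, 56, 57, 60, 61, 61, 57, 57, 57, 57, 57, 57, 57, 57, 57, 57, 57, 58, 60, 61, 61, 59, 54, 54, 54, 53, 54, 53, 56]
```

>>> {"method": "carry_out", "body": {
  "series": "0 -.0005 -.04 0;0 0 -.04 0;0 0 -.03 0;0 0 -.011 0;0 0 0 0;0 0 0 0",
  "jaw": 0.2
}}

```text
time: 3.6
tool_pos: [0.4935, -0.048, 0.1259]
tcp_rot: [0.269, 3.127, -0.0]
wrist_force: [-0.5, -0.2, 0.0]
width: 0.597
grip_force: 0.0
```

>>> {"method": "carry_out", "body": {
  "series": "0 0 -.002 0;0 0 0 0;0 0 0 0;0 0 0 0;0 0 0 0;0 0 0 0",
  "jaw": -1,
  "grip_force": 50
}}

```text
time: 4.35
tool_pos: [0.4929, -0.0476, 0.123]
tcp_rot: [0.271, 3.129, 0.002]
wrist_force: [-0.5, 4.5, 3.7]
width: 0.151
grip_force: 48.8
```

>>> {"method": "carry_out", "body": {
  "series": "-.0014 -.008 .0040 0;-.0014 -.008 .0029 0;-.0015 -.0086 .0025 0;-.0015 -.0086 .0015 0;-.0015 -.0088 .0008 0;-.0016 -.0088 .0001 0;-.0015 -.0088 -.0007 0;-.0016 -.0087 -.0015 0;-.0015 -.0085 -.0022 0;-.0015 -.0084 -.003 0;0 0 0 0"
}}

```text
time: 5.72
tool_pos: [0.4776, -0.1344, 0.127]
tcp_rot: [0.272, 3.129, -0.001]
wrist_force: [0.7, 0.4, 5.1]
width: 0.149
grip_force: 49.1
```

>>> {"method": "carry_out", "body": {
  "series": "-.0014 -.008 -.0037 0;-.0014 -.0078 -.0045 0;-.0013 -.0073 -.005 0;-.0012 -.0068 -.0058 0;-.0011 -.0063 -.0063 0;-.001 -.0058 -.0068 0;-.0009 -.005 -.0073 0;-.0008 -.0046 -.0077 0;-.0007 -.004 -.0085 0;-.0005 -.003 -.0085 0;0 0 0 0"
}}

```text
time: 7.1
tool_pos: [0.4673, -0.1907, 0.066]
tcp_rot: [-0.271, -3.129, -0.005]
wrist_force: [-6.5, 12.0, 30.5]
width: 0.146
grip_force: 52.5
```

>>> {"method": "carry_out", "body": {
  "series": "0 0 0 0;0 0 0 0;0 0 .03 0;0 0 .05 0;0 0 .05 -5;0 .02 .01 -10;0 .035 0 -10;0 .035 0 -10;0 .035 0 -10;0 .035 0 -10;0 .035 0 -10;0 .035 0 -10;-.001 .03 0 -10;-.001 .018 0 -5;0 0 0 0;0 0 0 0",
  "jaw": 0.4
}}

```text
time: 9.1
tool_pos: [0.4644, 0.0852, 0.2018]
tcp_rot: [-2.403, -2.024, 0.003]
wrist_force: [0.3, 0.2, 0.3]
width: 0.7
grip_force: 0.0
```

```bash
python3 - <<'E'
from h import *
print(pose()); a,W=cloud("wrist"); np.save("w2.npy",W); cv2.imwrite("pics/w2.png",a)
Q=unit(W);x,y,z=Q[...,0],Q[...,1],Q[...,2]
for s in(1,-1):
    m=(z>.04)&(z<.09)&(abs(y-s*.05)<.01)
    b=np.arange(.03,.12,.002); print([round(float(np.median(z[m&(x>=l)&(x<l+.002)]))*1000) if (m&(x>=l)&(x<l+.002)).any() else 0 for l in b])
    for lo,hi in((-.03,.03),(.07,.086)):
        p=Q[(z>.043)&(z<.08)&(x>lo)&(x<hi)&(abs(y-s*.05)<.03)]
        if len(p)>50:
            A=np.c_[2*p[:,1:],np.ones(len(p))];sol=np.linalg.lstsq(A,(p[:,1:]**2).sum(1),rcond=None)[0]; print(lo,"y,z",sol[:2])
a,W=cloud("top");Q=unit(W);np.save("top2.npy",W);m=(Q[...,0]<-.12)&(Q[...,0]>-.25)&(abs(Q[...,1])<.12)&(Q[...,2]>.03);print("bar",rect(Q,m),Q[m].mean(0),np.nanmax(Q[m][:,2]))
E
```

```text
([0.4644, 0.0852, 0.2018], -9.79, [-0.002, -0.001, -1.0])
[61, 61, 61, 61, 61, 63, 64, 65, 65, 65, 64, 63, 58, 56, 57, 61, 61, 59, 57, 57, 57, 57, 57, 57, 57, 57, 57, 57, 57, 57, 60, 60, 60, 54, 53, 54, 54, 54, 53, 54, 54, 58, 58, 58, 70]
-0.03 y,z [0.05381266 0.03964194]
0.07 y,z [0.05350697 0.039701  ]
[61, 61, 61, 60, 61, 63, 64, 65, 65, 64, 64, 62, 56, 56, 58, 61, 61, 59, 57, 57, 57, 57, 57, 57, 57, 57, 57, 57, 57, 58, 60, 60, 60, 54, 54, 54, 53, 54, 53, 54, 56, 58, 58, 67, 70]
-0.03 y,z [-0.04615525  0.0396245 ]
0.07 y,z [-0.04631499  0.0396136 ]
bar (array([-0.18478882,  0.00024933]), [129.01904296875, 190.3468017578125], np.float32(90.12104)) [-0.1505689   0.0002261   0.07837789] 0.0956565370328446
```

View pics/w2.png

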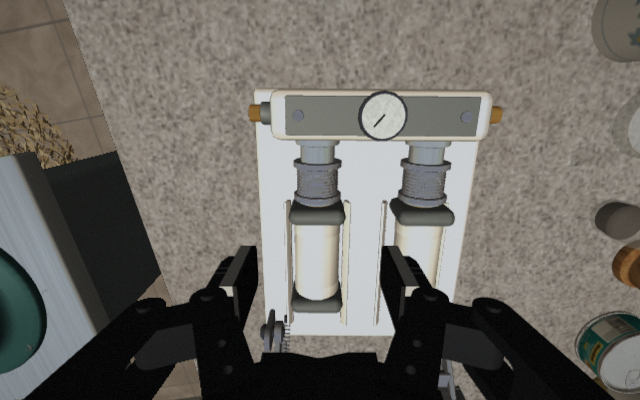

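Bar is open. Couplers: near sleeve at image (318,180), far at (424,183). Wrist views in both orientations agree on a unit shift of +1.5, +3.6 mm, so I apply it.

>>> {"method": "carry_out", "body": {
  "series": "-.0031 .0033 -.03 -.2;0 0 -.04 0;0 0 -.04 0;0 0 -.03 0;0 0 -.017 0;0 0 0 0;0 0 0 0",
  "jaw": 0.4
}}

```text
time: 10.07
tool_pos: [0.4631, 0.0892, 0.0467]
tcp_rot: [2.407, 2.017, 0.003]
wrist_force: [0.6, -0.4, 0.8]
width: 0.701
grip_force: 0.0
```

>>> {"method": "carry_out", "body": {
  "series": "0 0 0 0;0 0 0 0;0 0 0 0;0 0 0 0;0 0 0 0",
  "jaw": -1,
  "grip_force": 40
}}

```text
time: 10.7
tool_pos: [0.4633, 0.0895, 0.0472]
tcp_rot: [2.407, 2.017, 0.004]
wrist_force: [-0.0, -1.4, 6.7]
width: 0.441
grip_force: 39.9
```

>>> {"method": "carry_out", "body": {
  "series": ".0004 .002 0 0;.0003 .002 0 0;.0004 .002 0 0;.0003 .002 0 0;.0004 .002 0 0;.0003 .002 0 0;.0004 .002 0 0;.0003 .002 0 0;0 0 0 0;0 0 0 0"
}}

```text
time: 11.95
tool_pos: [0.4658, 0.1034, 0.0472]
tcp_rot: [2.403, 2.017, -0.001]
wrist_force: [-2.0, -9.5, 8.2]
width: 0.437
grip_force: 40.3
```

>>> {"method": "carry_out", "body": {
  "series": ".0003 .001 0 0;0 0 0 0;0 0 0 0"
}}

```text
time: 12.32
tool_pos: [0.4658, 0.1035, 0.0472]
tcp_rot: [2.402, 2.017, -0.004]
wrist_force: [-1.7, -14.4, 10.0]
width: 0.442
grip_force: 40.4
```

>>> {"method": "carry_out", "body": {
  "series": "0 0 0 0;0 0 0 0;0 0 .03 0;-.01 -.03 .04 0;-.01 -.03 .05 0;0 -.01 .03 0;0 0 0 0;0 0 0 0",
  "jaw": 0.5
}}

```text
time: 13.32
tool_pos: [0.4447, 0.0366, 0.1951]
tcp_rot: [-2.408, -2.017, -0.0]
wrist_force: [-0.6, -0.4, -0.1]
width: 0.75
grip_force: 0.0
```

```bash
sed -i 's/^O=.*/O=np.array([.4991,.0047]);TH=np.radians(80)/' h.py; cat >> h.py <<'E'
def prof(Q,s,lo=-.1,hi=.112):
    x,y,z=Q[...,0],Q[...,1],Q[...,2]; m=(z>.04)&(z<.09)&(abs(y-s*.05)<.01)
    return {round(l*1000):round(float(np.median(z[m&(x>=l)&(x<l+.002)]))*1000) for l in np.arange(lo,hi,.002) if (m&(x>=l)&(x<l+.002)).any()}
E
python3 - <<'E'
from h import *
print(pose()); a,W=cloud("wrist"); cv2.imwrite("pics/w3.png",a)
for s in (1,-1): print(prof(unit(W),s))
E
```

```text
([0.4447, 0.0366, 0.1951], -10.08, [-0.0, 0.0, -1.0])
{-72: 63, -70: 64, -68: 64, -66: 65, -64: 65, -62: 64, -60: 63, -58: 61, -56: 61, -54: 61, -52: 61, -50: 61, -48: 61, -46: 61, -44: 61, -42: 61, -40: 61, -38: 61, -36: 61, -34: 61, -32: 61, -30: 61, -28: 61, -26: 61, -24: 61, -22: 61, -20: 61, -18: 61, -16: 61, -14: 61, -12: 61, -10: 61, -8: 61, -6: 61, -4: 60, -2: 61, 0: 61, 2: 61, 4: 61, 6: 61, 8: 61, 10: 61, 12: 61, 14: 61, 16: 61, 18: 61, 20: 61, 22: 62, 24: 64, 26: 65, 28: 65, 30: 65, 32: 64, 34: 63, 36: 59, 38: 51, 40: 48, 42: 48, 44: 48, 46: 48, 48: 48, 50: 48, 52: 48, 54: 55, 56: 57, 58: 54, 60: 54, 62: 53, 64: 54, 66: 54, 68: 61, 70: 61, 72: 59, 74: 57, 76: 57, 78: 57, 80: 58, 82: 57, 84: 58, 86: 57, 88: 57, 90: 57, 92: 57, 94: 57, 96: 58, 98: 61, 100: 61, 102: 61, 104: 54, 106: 54, 108: 53, 110: 58, 112: 58}
{-56: 63, -54: 64, -52: 64, -50: 65, -48: 65, -46: 64, -44: 63, -42: 61, -40: 61, -38: 61, -36: 61, -34: 61, -32: 61, -30: 61, -28: 61, -26: 61, -24: 60, -22: 60, -20: 61, -18: 61, -16: 61, -14: 61, -12: 61, -10: 61, -8: 61, -6: 61, -4: 61, -2: 61, 0: 61, 2: 61, 4: 61, 6: 61, 8: 60, 10: 61, 12: 60, 14: 61, 16: 61, 18: 60, 20: 60, 22: 61, 24: 61, 26: 61, 28: 61, 30: 61, 32: 61, 34: 61, 36: 60, 38: 63, 40: 64, 42: 64, 44: 65, 46: 65, 48: 64, 50: 63, 52: 57, 54: 53, 56: 57, 58: 61, 60: 61, 62: 60, 64: 57, 66: 57, 68: 57, 70: 57, 72: 57, 74: 57, 76: 57, 78: 57, 80: 57, 82: 57, 84: 57, 86: 57, 88: 59, 90: 60, 92: 61, 94: 54, 96: 53, 98: 53, 100: 54, 102: 54, 104: 53, 106: 54, 108: 54, 110: 58, 112: 58}
```

Near cartridge is thrown out (origin ≈ −19 mm) and its sleeve stays back. Now the far sleeve.

>>> {"method": "carry_out", "body": {
  "series": ".03 .009 0 0;.03 .009 0 0;.03 .009 0 0;.027 .0076 0 0;0 0 0 0;0 0 -.04 0;0 0 -.04 0;0 0 -.04 0;0 0 -.022 0;0 0 -.006 0;0 0 0 0;0 0 0 0",
  "jaw": 0.4
}}

```text
time: 14.88
tool_pos: [0.5628, 0.071, 0.0489]
tcp_rot: [2.407, 2.017, 0.003]
wrist_force: [0.5, 0.4, -0.1]
width: 0.695
grip_force: 0.0
```

>>> {"method": "carry_out", "body": {
  "series": "0 0 0 0;0 0 0 0;0 0 0 0;0 0 0 0;0 0 0 0",
  "jaw": -1,
  "grip_force": 40
}}

```text
time: 15.5
tool_pos: [0.5618, 0.0712, 0.0491]
tcp_rot: [-2.408, -2.017, 0.0]
wrist_force: [-3.9, 1.5, 7.5]
width: 0.44
grip_force: 39.9
```

>>> {"method": "carry_out", "body": {
  "series": ".0004 .002 0 0;.0003 .002 0 0;.0004 .002 0 0;.0003 .002 0 0;.0004 .002 0 0;.0003 .002 0 0;.0004 .002 0 0;.0003 .002 0 0;.0003 .0015 0 0;0 0 0 0;0 0 0 0"
}}

```text
time: 16.88
tool_pos: [0.5643, 0.0852, 0.0491]
tcp_rot: [2.405, 2.018, -0.008]
wrist_force: [-6.7, -12.7, 10.3]
width: 0.435
grip_force: 40.2
```

>>> {"method": "carry_out", "body": {
  "series": "0 0 0 0;0 0 0 0;0 0 .03 0;-.01 -.03 .04 0;-.01 -.03 .05 0;0 -.01 .03 0;0 0 0 0;0 0 0 0",
  "jaw": 0.5
}}

```text
time: 17.88
tool_pos: [0.5447, 0.0189, 0.1968]
tcp_rot: [-2.407, -2.017, 0.001]
wrist_force: [0.8, 0.6, -0.8]
width: 0.748
grip_force: 0.0
```

```bash
python3 - <<'E'
from h import *
print(pose()); a,W=cloud("wrist"); cv2.imwrite("pics/w4.png",a)
for s in (1,-1): print(prof(unit(W),s,.02,.11))
print(world(-.019,.05),world(-.019,-.05))
E
```

```text
([0.5447, 0.0189, 0.1968], -10.07, [-0.001, 0.0, -1.0])
{20: 61, 22: 61, 24: 64, 26: 65, 28: 65, 30: 65, 32: 64, 34: 64, 36: 59, 38: 50, 40: 48, 42: 48, 44: 48, 46: 47, 48: 48, 50: 48, 52: 48, 54: 57, 56: 57, 58: 54, 60: 54, 62: 54, 64: 54, 66: 54, 68: 61, 70: 61, 72: 60, 74: 58, 76: 57, 78: 57, 80: 58, 82: 57, 84: 57, 86: 57, 88: 57, 90: 57, 92: 57, 94: 57, 96: 58, 98: 61, 100: 61, 102: 61, 104: 54, 106: 54, 108: 53}
{20: 61, 22: 62, 24: 64, 26: 64, 28: 65, 30: 65, 32: 64, 34: 63, 36: 58, 38: 49, 40: 48, 42: 48, 44: 48, 46: 48, 48: 48, 50: 48, 52: 47, 54: 56, 56: 56, 58: 54, 60: 53, 62: 54, 64: 54, 66: 55, 68: 61, 70: 61, 72: 59, 74: 57, 76: 57, 78: 57, 80: 57, 82: 57, 84: 57, 86: 57, 88: 57, 90: 57, 92: 57, 94: 57, 96: 58, 98: 61, 100: 61, 102: 61, 104: 53, 106: 54, 108: 56}
[ 0.4466 -0.0053] [ 0.545  -0.0227]
```

Both are released. Grip the far spent cartridge.

>>> {"method": "carry_out", "body": {
  "series": "0 -.0416 0 0;0 0 -.04 0;0 0 -.04 0;0 0 -.04 0;0 0 -.023 0;0 0 -.007 0;0 0 0 0;0 0 0 0",
  "jaw": 0.5
}}

```text
time: 18.92
tool_pos: [0.546, -0.0231, 0.0486]
tcp_rot: [2.407, 2.017, 0.002]
wrist_force: [-1.0, 0.7, 0.0]
width: 0.754
grip_force: 0.0
```

>>> {"method": "carry_out", "body": {
  "series": "0 0 0 0;0 0 0 0;0 0 0 0;0 0 0 0;0 0 0 0",
  "jaw": -1,
  "grip_force": 50
}}

```text
time: 19.55
tool_pos: [0.5461, -0.0232, 0.0492]
tcp_rot: [2.407, 2.016, 0.003]
wrist_force: [0.4, 1.0, 6.1]
width: 0.515
grip_force: 51.9
```

>>> {"method": "carry_out", "body": {
  "series": "-.0009 -.0051 0 0;-.0009 -.0051 0 0;-.0009 -.0051 0 0;-.0009 -.0051 0 0;-.0009 -.0051 0 0;0 0 0 0;0 0 .01 0;0 0 .03 0;0 0 .04 0;0 0 .04 0;0 0 .03 0;0 0 0 0"
}}

```text
time: 21.05
tool_pos: [0.5425, -0.0492, 0.2008]
tcp_rot: [2.404, 2.014, 0.007]
wrist_force: [0.8, -0.1, -2.4]
width: 0.514
grip_force: 51.8
```

>>> {"method": "carry_out", "body": {
  "series": ".0012 -.0389 0 2.6;.0012 -.0389 0 2.6;.0012 -.0389 0 2.6;.0012 -.0389 0 2.6;.0012 -.0389 0 2.6;.0012 -.0389 0 2.6;.0012 -.0389 0 2.6;.0013 -.0389 0 2.6;0 0 0 0;0 0 -.04 0;0 0 -.04 0;0 0 -.04 0;0 0 -.02 0;0 0 0 0"
}}

```text
time: 22.8
tool_pos: [0.5484, -0.358, 0.0548]
tcp_rot: [-2.0, -2.415, 0.001]
wrist_force: [0.0, 0.6, -0.9]
width: 0.517
grip_force: 51.7
```

```bash
python3 - <<'E'
from h import *
print(pose(),bot.read_state()["wrist_force"].round(1)); a,W=cloud("wrist"); cv2.imwrite("pics/w5.png",a)
z=W[...,2];m=big((z>.018)&(z<.033)&(abs(W[...,0]-.5)<.17)&(abs(W[...,1]+.36)<.17));print("tray rim",rect(W,m),m.sum())
E
```

```text
([0.5484, -0.358, 0.0548], 10.73, [-0.005, 0.003, -1.0]) [ 0.   0.6 -0.9]
tray rim (array([ 0.52746967, -0.27169049]), [126.4949951171875, 263.4354553222656], np.float32(155.9213)) 9734
```

View pics/w5.png

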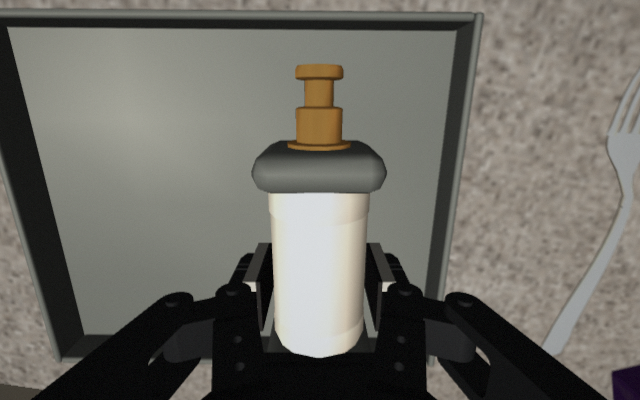

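Cartridge is over the right part of the tray, with the plug at (320,75) inside the front wall (row 20). Lower it and let go.

>>> {"method": "carry_out", "body": {
  "series": "0 0 -.006 0;0 0 -.006 0;0 0 -.003 0;0 0 0 0"
}}

```text
time: 23.35
tool_pos: [0.5501, -0.3598, 0.0424]
tcp_rot: [-2.004, -2.419, 0.0]
wrist_force: [0.6, -0.1, -2.6]
width: 0.516
grip_force: 51.7
```

>>> {"method": "carry_out", "body": {
  "series": "0 0 -.002 0;0 0 -.002 0;0 0 0 0;0 0 0 0"
}}

```text
time: 23.85
tool_pos: [0.5504, -0.36, 0.0393]
tcp_rot: [2.004, 2.419, 0.0]
wrist_force: [-2.7, 0.9, 3.9]
width: 0.517
grip_force: 52.1
```

>>> {"method": "carry_out", "body": {
  "series": "0 0 0 0;0 0 0 0;0 0 .02 0;0 0 .04 0;0 0 .05 0;0 0 .05 0;-.0117 .0394 0 -2.3;-.0117 .0394 0 -2.3;-.0117 .0394 0 -2.3;-.0117 .0394 0 -2.3;-.0117 .0394 0 -2.3;-.0117 .0394 0 -2.3;-.0117 .0394 0 -2.3;-.0117 .0394 0 -2.3;-.0104 .0394 0 -2.3;0 0 0 0",
  "jaw": 0.4
}}

```text
time: 25.85
tool_pos: [0.4459, -0.0034, 0.2]
tcp_rot: [2.402, 2.023, 0.003]
wrist_force: [-0.3, 0.5, 0.4]
width: 0.701
grip_force: 0.0
```

>>> {"method": "carry_out", "body": {
  "series": ".0007 -.002 0 0;0 0 -.04 0;0 0 -.04 0;0 0 -.04 0;0 0 -.023 0;0 0 -.009 0;0 0 0 0;0 0 0 0",
  "jaw": 0.4
}}

```text
time: 26.85
tool_pos: [0.4483, -0.0077, 0.0478]
tcp_rot: [2.405, 2.018, 0.003]
wrist_force: [0.0, -0.6, 0.7]
width: 0.7
grip_force: 0.0
```

>>> {"method": "carry_out", "body": {
  "series": "0 0 0 0;0 0 0 0;0 0 0 0;0 0 0 0;0 0 0 0",
  "jaw": -1,
  "grip_force": 50
}}

```text
time: 27.48
tool_pos: [0.4475, -0.0074, 0.0481]
tcp_rot: [2.406, 2.019, 0.001]
wrist_force: [-2.1, 0.1, 6.1]
width: 0.516
grip_force: 51.1
```

>>> {"method": "carry_out", "body": {
  "series": "-.0009 -.0051 0 0;-.0009 -.0051 0 0;-.0009 -.0051 0 0;-.0009 -.0051 0 0;-.0009 -.0051 0 0;0 0 0 0;0 0 .01 0;0 0 .03 0;0 0 .04 0;0 0 .04 0;0 0 .03 0;0 0 0 0"
}}

```text
time: 28.98
tool_pos: [0.4447, -0.0332, 0.1999]
tcp_rot: [2.402, 2.016, 0.007]
wrist_force: [-0.6, 0.0, -1.8]
width: 0.518
grip_force: 52.2
```

>>> {"method": "carry_out", "body": {
  "series": ".0015 -.0382 0 2.3;.0015 -.0382 0 2.3;.0015 -.0382 0 2.3;.0015 -.0382 0 2.3;.0015 -.0382 0 2.3;.0015 -.0382 0 2.3;.0014 -.0382 0 2.3;.0014 -.0382 0 2.3;.0014 -.0382 0 2.3;0 0 0 0;0 0 -.04 0;0 0 -.04 0;0 0 -.04 0;0 0 -.03 0;0 0 -.006 0;0 0 -.003 0;0 0 -.002 0;0 0 0 0;0 0 0 0"
}}

```text
time: 31.35
tool_pos: [0.4527, -0.3731, 0.0381]
tcp_rot: [-1.998, -2.412, -0.001]
wrist_force: [-13.9, 12.1, 26.1]
width: 0.514
grip_force: 54.9
```

>>> {"method": "carry_out", "body": {
  "series": "0 0 .004 0;0 0 0 0"
}}

```text
time: 31.6
tool_pos: [0.4558, -0.3762, 0.0398]
tcp_rot: [2.003, 2.419, 0.0]
wrist_force: [-0.0, -0.8, -1.7]
width: 0.514
grip_force: 52.0
```

```bash
python3 - <<'E'
from h import *
print(pose(),bot.read_state()["wrist_force"].round(1)); a,W=cloud("wrist"); b,T=cloud("top"); cv2.imwrite("pics/w6.png",np.vstack([cv2.resize(a,(480,300)),cv2.resize(b[160:320,360:520],None,fx=3,fy=1.875)]))
E
```

```text
([0.4558, -0.3762, 0.0398], 10.73, [0.001, -0.0, -1.0]) [-0.  -0.8 -1.7]
```

View pics/w6.png

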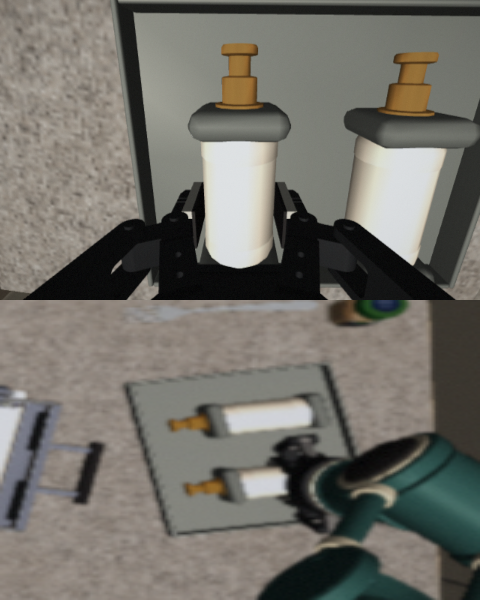

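Both spent lie in the tray side by side; the earlier force was only floor contact. Release.

>>> {"method": "carry_out", "body": {
  "series": "0 0 -.0015 0;0 0 0 0"
}}

```text
time: 31.95
tool_pos: [0.4556, -0.3764, 0.0382]
tcp_rot: [-2.004, -2.418, -0.0]
wrist_force: [-1.6, 2.6, 3.4]
width: 0.514
grip_force: 52.6
```

>>> {"method": "carry_out", "body": {
  "series": "0 0 0 0;0 0 0 0;0 0 .02 0;0 0 .04 0;0 0 .05 0;0 0 .05 0;.004 .045 0 -.7;.004 .045 0 -.7;.004 .045 0 -.7;.004 .045 0 -.7;.004 .045 0 -.7;.004 .045 0 -.7;.004 .045 0 -.7;.004 .045 0 -.7;.004 .045 0 -.7;.004 .045 0 -.7;.004 .045 0 0;.004 .045 0 0;.004 .045 0 0;.004 .045 0 0",
  "jaw": 0.4
}}

```text
time: 34.45
tool_pos: [0.5121, 0.2551, 0.2]
tcp_rot: [2.147, 2.292, 0.003]
wrist_force: [0.6, 0.6, -0.3]
width: 0.704
grip_force: 0.0
```

```bash
cat >> h.py <<'E'
def carts():
    b,T=cloud("wrist"); R=[]
    z=T[...,2]; m=((z>.012)&(z<.07)&(T[...,1]>.2)).astype(np.uint8)
    n,l,st,_=cv2.connectedComponentsWithStats(m)
    for i in range(1,n):
        if st[i,4]>1500 : R.append((rect(T,l==i),st[i].tolist(),round(float(np.nanmedian(z[l==i])),3)))
    return b,R
E
python3 - <<'E'
from h import *
print(pose(),bot.read_state()["wrist_force"].round(1)); b,R=carts(); cv2.imwrite("pics/w7.png",b)
for r in R: print(r)
a,T=cloud("top"); cv2.imwrite("pics/t7.png",a)
for r in spot_in("top","new_1")[:6]: c,ro=map(int,r["rect"][:2]); print(r["score"],np.round(r["rect"]),T[ro,c].round(3))
z=T[...,2]
m=((z>.012)&(z<.07)&(T[...,1]>.2)&(T[...,0]<.68)).astype(np.uint8);n,l,st,_=cv2.connectedComponentsWithStats(m)
for i in range(1,n):
    if st[i,4]>300: print("top",rect(T,l==i))
E
```

```text
([0.5121, 0.2551, 0.2], 3.72, [0.002, 0.001, -1.0]) [ 0.6  0.6 -0.3]
((array([0.37054443, 0.34068762]), [50.49092483520508, 137.82176208496094], np.float32(115.621284)), [105, 0, 124, 160, 8437], 0.046)
((array([0.71364404, 0.38762817]), [78.79808044433594, 97.59978485107422], np.float32(4.2380004)), [499, 0, 120, 96, 4189], 0.023)
((array([0.5554502, 0.3331304]), [51.92171096801758, 141.84298706054688], np.float32(93.73098)), [342, 11, 69, 171, 7593], 0.046)
((array([0.78262427, 0.35300095]), [23.882078170776367, 50.95392608642578], np.float32(98.229904)), [600, 64, 40, 59, 1824], 0.03)
((array([0.79798602, 0.28704495]), [26.72120475769043, 54.14728546142578], np.float32(83.31432)), [590, 140, 50, 64, 2372], 0.036)
((array([0.77499274, 0.21754173]), [25.765634536743164, 83.85285186767578], np.float32(32.309864)), [523, 213, 117, 54, 2574], 0.042)
0.81 [212. 213.  37.  21.] [0.556 0.255 0.204]
0.55 [199. 281.  53.  33.] [0.377 0.333 0.046]
top (array([0.56075928, 0.28307919]), [50.502750396728516, 53.08710479736328], np.float32(98.42038))
top (array([0.36407071, 0.49770032]), [68.64189910888672, 145.82350158691406], np.float32(1.9106072))
top (array([0.38947076, 0.30531256]), [50.468292236328125, 68.52223205566406], np.float32(113.39642))
top (array([0.30893439, 0.68366205]), [42.05133056640625, 231.5436553955078], np.float32(90.935104))
```

View pics/w7.png

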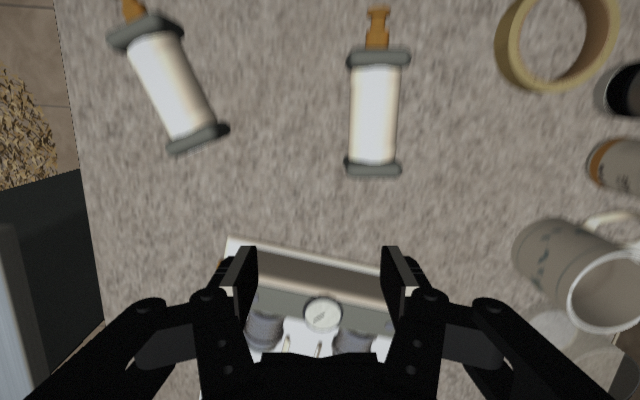

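Picture shows the two new cartridges at (172,80) and (375,110), plugs upward (+y), neither moved much. Grab the far-side one.

>>> {"method": "carry_out", "body": {
  "series": ".023 .031 0 0;.023 .031 0 0;0 0 0 0;0 0 -.04 0;0 0 -.04 0;0 0 -.04 0;0 0 -.03 0;0 0 -.016 0;0 0 0 0;0 0 0 0",
  "jaw": 0.6
}}

```text
time: 35.85
tool_pos: [0.5588, 0.3156, 0.0339]
tcp_rot: [2.148, 2.291, 0.004]
wrist_force: [0.2, -0.5, 1.2]
width: 0.802
grip_force: 0.0
```

>>> {"method": "carry_out", "body": {
  "series": "0 0 0 0;0 0 0 0;0 0 0 0;0 0 0 0;0 0 0 0",
  "jaw": -1,
  "grip_force": 60
}}

```text
time: 36.48
tool_pos: [0.559, 0.3161, 0.0343]
tcp_rot: [2.147, 2.292, 0.005]
wrist_force: [-0.9, -0.5, 5.9]
width: 0.515
grip_force: 62.2
```

>>> {"method": "carry_out", "body": {
  "series": "0 0 .01 0;0 0 .03 0;0 0 .04 0;0 0 .04 0;0 0 .04 0;0 0 0 0"
}}

```text
time: 37.22
tool_pos: [0.5601, 0.3168, 0.1971]
tcp_rot: [2.146, 2.29, 0.013]
wrist_force: [0.5, 1.0, -2.1]
width: 0.516
grip_force: 61.8
```

>>> {"method": "carry_out", "body": {
  "series": "-.002 -.0405 0 -1.5;-.002 -.0405 0 -1.5;-.002 -.0405 0 -1.5;-.002 -.0405 0 -1.5;-.002 -.0405 0 -1.5;-.002 -.0405 0 -1.5;-.002 -.0405 0 -1.5;-.002 -.0405 0 -1.5;-.002 -.0405 0 -1.7;0 0 0 0;0 0 -.04 0;0 0 -.04 0;0 0 -.03 0;0 0 0 0;0 0 0 0"
}}

```text
time: 39.1
tool_pos: [0.54, -0.0486, 0.0825]
tcp_rot: [2.406, 2.02, 0.0]
wrist_force: [0.5, 0.5, -1.7]
width: 0.516
grip_force: 61.9
```

```bash
python3 - <<'E'
from h import *
p=pose();print(p,unit(np.array(p[0])),bot.read_state()["wrist_force"].round(1)); a,W=cloud("wrist"); cv2.imwrite("pics/w8.png",a)
E
```

```text
([0.54, -0.0486, 0.0825], -9.95, [0.0, 0.0, -1.0]) [-0.04538804 -0.04953408  0.0825    ] [ 0.5  0.5 -1.7]
```

View pics/w8.png

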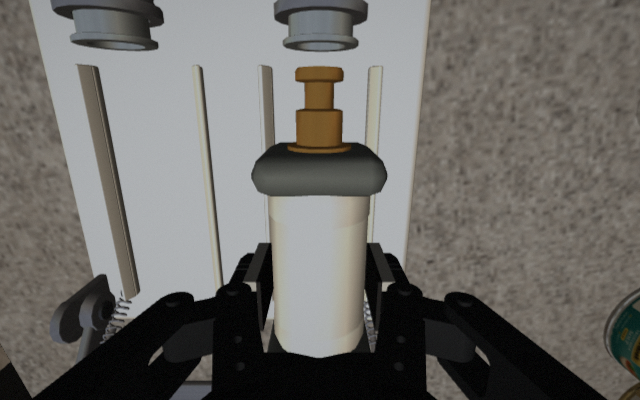

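Plug (319,100) lines up with mouth (320,25) and rails (267/374). Lower into the bay.

>>> {"method": "carry_out", "body": {
  "series": ".001 0 -.01 0;0 0 -.01 0;0 0 -.006 0;0 0 -.004 0;0 0 -.003 0;0 0 0 0;0 0 0 0"
}}

```text
time: 40.02
tool_pos: [0.5409, -0.0491, 0.0493]
tcp_rot: [2.406, 2.02, 0.0]
wrist_force: [-0.4, -0.2, -2.1]
width: 0.514
grip_force: 61.9
```

>>> {"method": "carry_out", "body": {
  "series": ".0007 .0039 -.001 0;.0007 .0039 0 0;.0007 .0039 0 0;.0007 .0039 0 0;.0007 .0039 0 0;.0007 .0039 0 0;.0007 .0039 0 0;0 0 0 0"
}}

```text
time: 41.02
tool_pos: [0.5459, -0.0214, 0.0483]
tcp_rot: [2.406, 2.02, 0.001]
wrist_force: [-0.5, 0.1, 1.5]
width: 0.513
grip_force: 62.2
```

>>> {"method": "carry_out", "body": {
  "series": ".0004 .002 0 0;.0003 .002 0 0;.0004 .002 0 0;.0003 .002 0 0;.0004 .002 0 0;.0003 .002 0 0;.0004 .002 0 0;.0003 .002 0 0;0 0 0 0"
}}

```text
time: 42.15
tool_pos: [0.5482, -0.0065, 0.0483]
tcp_rot: [2.406, 2.019, -0.001]
wrist_force: [-2.6, -4.3, 4.6]
width: 0.516
grip_force: 62.7
```

>>> {"method": "carry_out", "body": {
  "series": ".0003 .0015 0 0;.0003 .0015 0 0;.0003 .0015 0 0;0 0 0 0;0 0 0 0"
}}

```text
time: 42.78
tool_pos: [0.5486, -0.0044, 0.0483]
tcp_rot: [2.402, 2.02, -0.007]
wrist_force: [-4.8, -15.0, 5.5]
width: 0.512
grip_force: 62.8
```

```bash
python3 - <<'E'
from h import *
p=pose();print(p,unit(np.array(p[0]))); a,W=cloud("wrist")
for s in (1,-1): print(prof(unit(W),s,.02,.11))
E
```

```text
([0.5486, -0.0044, 0.0483], -9.88, [-0.001, -0.005, -1.0]) [-0.00036617 -0.05032818  0.0483    ]
{54: 56, 56: 57, 58: 55, 60: 54, 62: 54, 64: 53, 66: 54, 68: 61, 70: 61, 72: 60, 74: 58, 76: 57, 78: 57, 80: 57, 82: 57, 84: 57, 86: 57, 88: 57, 90: 57, 92: 57, 94: 57, 96: 58, 98: 60, 100: 61, 102: 61, 104: 54, 106: 53, 108: 51}
{20: 61, 22: 61, 24: 61, 26: 61, 28: 61, 30: 61, 32: 61, 34: 61, 36: 61, 38: 60, 40: 62, 42: 64, 44: 65, 46: 65, 48: 65, 50: 64, 52: 63, 54: 59, 56: 57, 58: 61, 60: 61, 62: 60, 64: 58, 66: 57, 68: 57, 70: 57, 72: 57, 74: 57, 76: 57, 78: 57, 80: 57, 82: 57, 84: 57, 86: 57, 88: 59, 90: 61, 92: 61, 94: 60, 96: 53, 98: 54, 100: 54, 102: 54, 104: 54, 106: 54, 108: 51}
```

Far sleeve is back at its shut position with the collar at the mouth, so it is coupled. Release and go to the other new cartridge.

>>> {"method": "carry_out", "body": {
  "series": "0 -.001 0 0;0 0 0 0;0 0 .02 0;0 0 .04 0;0 0 .05 0;0 0 .05 0;-.0125 .025 0 3.5;-.0125 .025 0 3.5;-.0125 .025 0 3.5;-.0125 .025 0 3.5;-.0125 .025 0 3.5;-.0125 .025 0 3.5;-.0125 .025 0 3.5;-.0125 .025 0 3.5;-.0125 .025 0 3.5;-.0125 .025 0 3.5;0 0 0 0;0 0 0 0",
  "jaw": 0.5
}}

```text
time: 45.08
tool_pos: [0.4241, 0.2478, 0.2079]
tcp_rot: [-1.687, -2.65, 0.0]
wrist_force: [0.4, -0.7, 0.7]
width: 0.753
grip_force: 0.0
```

```bash
python3 - <<'E'
from h import *
print(pose(),bot.read_state()["wrist_force"].round(1)); b,R=carts(); cv2.imwrite("pics/w9.png",b)
for r in R: print(r, "origin",(r[0][0]-.016*np.array([np.cos(np.radians(r[0][2])),np.sin(np.radians(r[0][2]))])).round(4))
a,T=cloud("top")
Q=unit(T);print(prof(Q,-1,-.07,.11))
E
```

```text
([0.4241, 0.2478, 0.2079], 25.03, [-0.0, -0.0, -1.0]) [ 0.4 -0.7  0.7]
((array([0.37358972, 0.33175241]), [51.72260284423828, 119.32718658447266], np.float32(115.89781)), [276, 0, 63, 144, 7158], 0.046) origin [0.3806 0.3174]
((array([0.69753394, 0.38073566]), [52.83624267578125, 94.7054214477539], np.float32(132.75273)), [587, 120, 53, 93, 2031], 0.022) origin [0.7084 0.369 ]
((array([0.7737356 , 0.21831879]), [22.883703231811523, 83.3003158569336], np.float32(31.580835)), [539, 311, 101, 43, 2048], 0.041) origin [0.7601 0.2099]
{-60: 57, -58: 64, -56: 64, -54: 65, -52: 67, -50: 66, -48: 65, -46: 64, -44: 61, -42: 62, -40: 63, -38: 63, -36: 61, -34: 62, -32: 62, -30: 61, -28: 60, -26: 61, -24: 61, -22: 62, -20: 62, -18: 63, -16: 61, -14: 62, -12: 62, -10: 64, -8: 62, -6: 62, -4: 60, -2: 63, 0: 63, 2: 61, 4: 61, 6: 60, 8: 61, 10: 61, 12: 64, 14: 62, 16: 61, 18: 61, 20: 60, 22: 60, 24: 61, 26: 65, 28: 62, 30: 61, 32: 65, 34: 61, 36: 63, 38: 66, 40: 65, 42: 64, 44: 65, 46: 65, 48: 65, 50: 62, 52: 54, 54: 58, 56: 60, 58: 61, 60: 60, 62: 59, 64: 58, 66: 58, 68: 59, 70: 58, 72: 58, 74: 57, 76: 57, 78: 59, 80: 59, 82: 58, 84: 57, 86: 59, 88: 64, 90: 60, 92: 55, 94: 53, 96: 53, 98: 55, 100: 55, 102: 54, 104: 54, 106: 55, 108: 61}
```

View pics/w9.png

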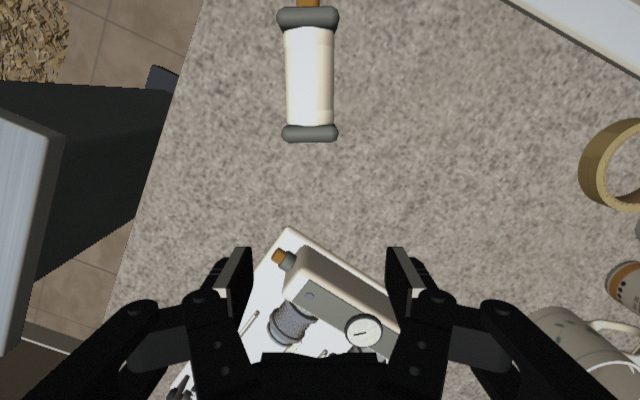

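Cartridge at (310,75) is undisturbed; grip it.

>>> {"method": "carry_out", "body": {
  "series": "-.0233 .0391 0 .4;-.0233 .0391 0 .3;0 0 0 0;0 0 -.04 0;0 0 -.04 0;0 0 -.04 0;0 0 -.035 0;0 0 -.019 0;0 0 0 0;0 0 0 0",
  "jaw": 0.6
}}

```text
time: 46.42
tool_pos: [0.3788, 0.3258, 0.0349]
tcp_rot: [1.673, 2.659, 0.002]
wrist_force: [0.2, 0.8, 0.8]
width: 0.797
grip_force: 0.0
```

>>> {"method": "carry_out", "body": {
  "series": "0 0 0 0;0 0 0 0;0 0 0 0;0 0 0 0;0 0 0 0",
  "jaw": -1,
  "grip_force": 60
}}

```text
time: 47.05
tool_pos: [0.3789, 0.3266, 0.0359]
tcp_rot: [1.67, 2.659, 0.004]
wrist_force: [-0.4, -1.0, 5.8]
width: 0.51
grip_force: 61.5
```

>>> {"method": "carry_out", "body": {
  "series": "0 0 .01 0;0 0 .03 0;0 0 .04 0;0 0 .04 0;0 0 .04 0;0 0 0 0"
}}

```text
time: 47.8
tool_pos: [0.3797, 0.3277, 0.1985]
tcp_rot: [1.67, 2.658, 0.013]
wrist_force: [0.3, 0.0, -2.7]
width: 0.51
grip_force: 61.9
```

>>> {"method": "carry_out", "body": {
  "series": ".0064 -.0359 0 -3.6;.0064 -.0359 0 -3.6;.0064 -.0359 0 -3.6;.0064 -.0359 0 -3.6;.0064 -.0359 0 -3.6;.0064 -.0359 0 -3.6;.0064 -.0359 0 -3.6;.0064 -.0359 0 -3.6;.0064 -.0359 0 -3.6;.0064 -.0359 0 -3.4;0 0 0 0;0 0 -.04 0;0 0 -.04 0;0 0 -.033 0;0 0 0 0;0 0 0 0"
}}

```text
time: 49.8
tool_pos: [0.4419, -0.0326, 0.0816]
tcp_rot: [2.407, 2.019, 0.001]
wrist_force: [0.2, 0.3, -1.3]
width: 0.51
grip_force: 62.0
```

```bash
python3 - <<'E'
from h import *
p=pose();print(p,unit(np.array(p[0])),bot.read_state()["wrist_force"].round(1)); a,W=cloud("wrist"); cv2.imwrite("pics/w10.png",a)
E
```

```text
([0.4419, -0.0326, 0.0816], -10.04, [0.0, 0.0, -1.0]) [-0.046666    0.04985393  0.0816    ] [ 0.2  0.3 -1.3]
```

View pics/w10.png

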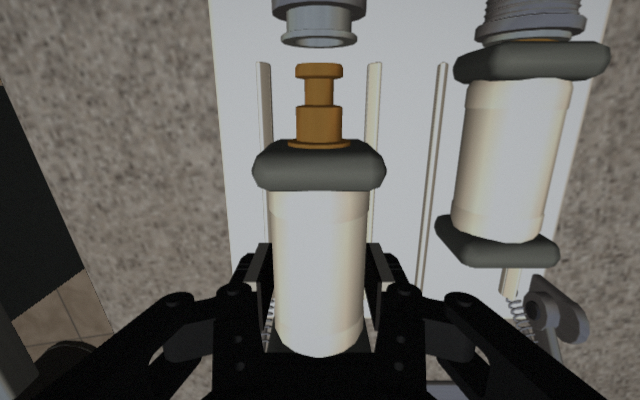

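Aligned: plug 319, mouth 319, rails 265/374. The far cartridge is coupled at right. Lower.

>>> {"method": "carry_out", "body": {
  "series": ".0005 0 -.01 0;0 0 -.01 0;0 0 -.006 0;0 0 -.004 0;0 0 -.002 0;0 0 0 0;0 0 0 0"
}}

```text
time: 50.72
tool_pos: [0.4418, -0.0331, 0.0499]
tcp_rot: [-2.407, -2.017, 0.002]
wrist_force: [-5.4, 0.4, 7.3]
width: 0.515
grip_force: 63.1
```

>>> {"method": "carry_out", "body": {
  "series": "-.0006 0 .0007 0;.0007 .0039 0 0;.0007 .0039 0 0;.0007 .0039 0 0;.0007 .0039 0 0;.0007 .0039 0 0;.0007 .0039 0 0;.0007 .0039 0 0;0 0 0 0"
}}

```text
time: 51.85
tool_pos: [0.4467, -0.0053, 0.0499]
tcp_rot: [-2.408, -2.018, -0.001]
wrist_force: [-0.4, 1.1, 2.0]
width: 0.509
grip_force: 62.3
```

>>> {"method": "carry_out", "body": {
  "series": ".0004 .002 0 0;.0003 .002 0 0;.0004 .002 0 0;.0003 .002 0 0;.0004 .002 0 0;.0003 .002 0 0;.0004 .002 0 0;.0003 .002 0 0;0 0 0 0"
}}

```text
time: 52.98
tool_pos: [0.4493, 0.0098, 0.0499]
tcp_rot: [2.408, 2.017, -0.001]
wrist_force: [-1.9, -3.8, 3.2]
width: 0.508
grip_force: 62.6
```

>>> {"method": "carry_out", "body": {
  "series": ".0003 .0015 0 0;.0003 .0015 0 0;.0003 .0015 0 0;0 0 0 0;0 0 0 0"
}}

```text
time: 53.6
tool_pos: [0.4498, 0.0119, 0.0499]
tcp_rot: [2.403, 2.018, -0.006]
wrist_force: [-2.7, -16.4, 4.7]
width: 0.512
grip_force: 62.8
```

```bash
python3 - <<'E'
from h import *
p=pose();print(p,unit(np.array(p[0]))); a,W=cloud("wrist")
for s in (1,): print(prof(unit(W),s,.02,.11))
E
```

```text
([0.4498, 0.0119, 0.0499], -9.96, [-0.001, -0.005, -1.0]) [-0.00147024  0.04980129  0.0499    ]
{20: 61, 22: 61, 24: 61, 26: 61, 28: 61, 30: 61, 32: 61, 34: 61, 36: 61, 38: 60, 40: 61, 42: 63, 44: 64, 46: 65, 48: 65, 50: 64, 52: 63, 54: 60, 56: 57, 58: 60, 60: 61, 62: 61, 64: 58, 66: 57, 68: 57, 70: 57, 72: 57, 74: 57, 76: 57, 78: 57, 80: 57, 82: 57, 84: 57, 86: 57, 88: 59, 90: 61, 92: 61, 94: 60, 96: 54, 98: 53, 100: 54, 102: 54, 104: 54, 106: 53, 108: 50}
```

Near one coupled too. Release and go to the open bar's handle.

>>> {"method": "carry_out", "body": {
  "series": "0 -.001 0 0;0 0 0 0;0 0 .02 0;0 0 .04 0;0 0 .05 0;0 0 .04 5;.002 -.02 0 10;.002 -.025 0 10;.002 -.025 0 10;.002 -.025 0 10;.002 -.025 0 10;.002 -.025 0 10;.002 -.025 0 10;.002 -.025 0 10;.001 -.006 0 5;0 0 0 0;0 0 0 0",
  "jaw": 0.4
}}

```text
time: 55.78
tool_pos: [0.4671, -0.1866, 0.1996]
tcp_rot: [-0.278, -3.129, -0.001]
wrist_force: [0.9, 0.4, -0.5]
width: 0.698
grip_force: 0.0
```

```bash
python3 - <<'E'
from h import *
p=pose();print(p,unit(np.array(p[0]))); a,W=cloud("wrist"); cv2.imwrite("pics/w11.png",a)
for s in (1,-1): print(prof(unit(W),s,.04,.1))
Q=unit(W);m=big((abs(Q[...,0]+.198)<.03)&(abs(Q[...,1])<.06)&(Q[...,2]>.055)&(Q[...,2]<.09)); print(rect(Q,m),np.nanmax(Q[m][:,2]))
E
```

```text
([0.4671, -0.1866, 0.1996], 79.86, [-0.0, 0.001, -1.0]) [-0.19395046 -0.00170505  0.1996    ]
{40: 63, 42: 64, 44: 65, 46: 65, 48: 64, 50: 63, 52: 62, 56: 58, 58: 59, 60: 61, 62: 60, 64: 59, 66: 58, 68: 57, 70: 57, 72: 57, 74: 56, 76: 55, 78: 55, 80: 54}
{40: 63, 42: 64, 44: 64, 46: 64, 48: 64, 50: 63, 52: 61, 56: 58, 58: 59, 60: 60, 62: 60, 64: 58, 66: 57, 68: 57, 70: 57, 72: 57, 74: 57, 76: 57, 78: 57, 80: 57, 82: 57, 84: 57, 86: 57, 88: 59, 90: 60, 92: 60, 94: 60}
(array([-0.18642256,  0.00235718]), [36.07664108276367, 89.71569061279297], np.float32(89.96176)) 0.07864382253740874
```

View pics/w11.png

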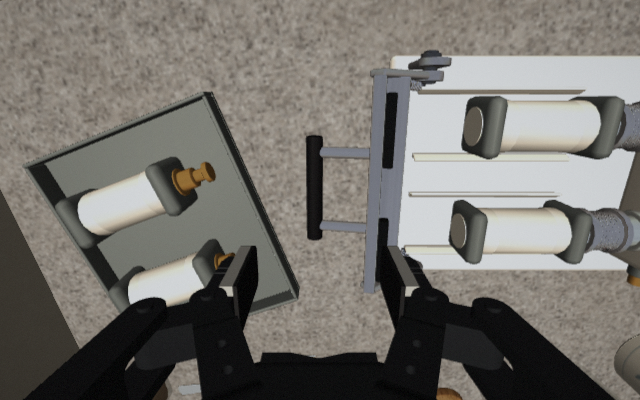

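Both spent in the tray, both new coupled, handle at (314,187). Pinch it.

>>> {"method": "carry_out", "body": {
  "series": "0 -.0035 0 0;0 0 0 0;0 0 -.04 0;0 0 -.04 0;0 0 -.03 0;0 0 -.018 0;0 0 0 0;0 0 0 0",
  "jaw": -0.2
}}

```text
time: 56.82
tool_pos: [0.4682, -0.1913, 0.073]
tcp_rot: [0.276, 3.127, -0.001]
wrist_force: [0.5, -0.3, 0.3]
width: 0.398
grip_force: 0.0
```

>>> {"method": "carry_out", "body": {
  "series": "0 0 0 0;0 0 0 0;0 0 0 0;0 0 0 0",
  "jaw": -1,
  "grip_force": 50
}}

```text
time: 57.32
tool_pos: [0.4685, -0.1908, 0.0735]
tcp_rot: [0.276, 3.127, -0.0]
wrist_force: [0.1, 3.9, 6.6]
width: 0.139
grip_force: 49.0
```

>>> {"method": "carry_out", "body": {
  "series": "0 0 0 0;0 0 -.006 0;0 0 0 0",
  "jaw": -0.4
}}

```text
time: 57.7
tool_pos: [0.4663, -0.1906, 0.0648]
tcp_rot: [-0.276, -3.128, -0.001]
wrist_force: [-0.8, 0.4, -0.6]
width: 0.302
grip_force: 0.0
```

>>> {"method": "carry_out", "body": {
  "series": "0 0 0 0;0 0 0 0;0 0 0 0;0 0 0 0",
  "jaw": -1,
  "grip_force": 60
}}

```text
time: 58.2
tool_pos: [0.4667, -0.1904, 0.0654]
tcp_rot: [-0.276, -3.129, -0.001]
wrist_force: [-0.4, 2.2, -1.9]
width: 0.142
grip_force: 58.4
```

>>> {"method": "carry_out", "body": {
  "series": ".0005 .003 .0085 0;.0007 .004 .0085 0;.0008 .0046 .0077 0;.0009 .005 .0073 0;.001 .0058 .0068 0;.0011 .0063 .0063 0;.0012 .0068 .0058 0;.0013 .0073 .005 0;.0014 .0078 .0045 0;.0014 .008 .0037 0;0 0 0 0"
}}

```text
time: 59.58
tool_pos: [0.477, -0.1342, 0.1341]
tcp_rot: [-0.274, -3.129, 0.008]
wrist_force: [-13.4, -7.7, 18.2]
width: 0.14
grip_force: 58.7
```

>>> {"method": "carry_out", "body": {
  "series": "-.001 0 .002 0;-.001 0 .002 0;0 0 0 0"
}}

```text
time: 59.95
tool_pos: [0.4771, -0.1325, 0.1351]
tcp_rot: [0.276, 3.125, -0.001]
wrist_force: [2.8, -3.4, -1.6]
width: 0.137
grip_force: 59.4
```

>>> {"method": "carry_out", "body": {
  "series": ".0015 .0084 .003 0;.0015 .0085 .0022 0;.0016 .0087 .0015 0;.0015 .0088 .0007 0;.0016 .0088 -.0001 0;0 0 0 0"
}}

```text
time: 60.7
tool_pos: [0.485, -0.0885, 0.1433]
tcp_rot: [0.275, 3.126, 0.0]
wrist_force: [-0.9, -0.7, 7.4]
width: 0.134
grip_force: 63.3
```

>>> {"method": "carry_out", "body": {
  "series": ".0015 .0084 -.0008 0;.0015 .0086 -.0015 0;.0015 .0086 -.0025 0;.0014 .0081 -.003 0;.0014 .008 -.0039 0;0 0 0 0;0 0 0 0"
}}

```text
time: 61.58
tool_pos: [0.4926, -0.0468, 0.1298]
tcp_rot: [0.275, 3.125, 0.001]
wrist_force: [6.9, -0.9, -0.9]
width: 0.135
grip_force: 65.4
```

>>> {"method": "carry_out", "body": {
  "series": "-.0008 .0015 -.0008 0;0 .001 -.0005 0;0 0 0 0"
}}

```text
time: 61.95
tool_pos: [0.4926, -0.0466, 0.1297]
tcp_rot: [0.274, 3.123, -0.006]
wrist_force: [5.9, -10.0, 4.1]
width: 0.135
grip_force: 66.0
```

>>> {"method": "carry_out", "body": {
  "series": "0 -.002 0 0;0 0 0 0;0 0 .02 0;0 0 .04 0;0 0 .05 0;0 -.02 .03 0;0 -.05 0 0;0 -.05 0 0;0 -.05 0 0;0 -.05 0 0;0 0 0 0;0 0 0 0",
  "jaw": 0
}}

```text
time: 63.45
tool_pos: [0.489, -0.2657, 0.267]
tcp_rot: [-0.277, -3.127, -0.004]
wrist_force: [0.4, 0.7, -0.6]
width: 0.498
grip_force: 0.0
```

```bash
python3 - <<'E'
from h import *
p=pose();print(p); a,W=cloud("top"); T0=np.load("top.npy")
Q=unit(W);m=(Q[...,2]>.108)&(abs(Q[...,0])<.1)&(abs(Q[...,1])<.08); print(rect(Q,m),np.nanmax(Q[m][:,2]))
print({s:prof(Q,s,.03,.1) for s in (1,-1)})
b,_=cloud("scene"); cv2.imwrite("pics/f.png",np.hstack([cv2.resize(a[100:320,160:500],(420,300)),b[140:340,170:423]][:1]+[cv2.resize(b[130:330,180:460],(380,300))]))
E
```

```text
([0.489, -0.2657, 0.267], 79.89, [-0.002, 0.003, -1.0])
(array([-0.05350646, -0.00170166]), [13.884797096252441, 89.43751525878906], np.float32(90.09535)) 0.14009711353235277
{1: {30: 60, 32: 59, 34: 63, 36: 60, 38: 64, 40: 67, 42: 67, 44: 67, 46: 66, 48: 63, 50: 61, 52: 55, 54: 58, 56: 59, 58: 61, 60: 62, 62: 61, 64: 59, 66: 58, 68: 57, 70: 56, 72: 58, 74: 56, 76: 57, 78: 57, 80: 57, 82: 58, 84: 56, 86: 58, 88: 63, 90: 61, 92: 62, 94: 57, 96: 53, 98: 55}, -1: {30: 62, 32: 63, 34: 60, 36: 62, 38: 66, 40: 65, 42: 65, 44: 66, 46: 65, 48: 65, 50: 61, 52: 54, 54: 57, 56: 59, 58: 62, 60: 61, 62: 58, 64: 56, 66: 58, 68: 56, 70: 58, 72: 59, 74: 58, 76: 56, 78: 57, 80: 59, 82: 59, 84: 57, 86: 62, 88: 64, 90: 60, 92: 57, 94: 53, 96: 54, 98: 54}}
```

View pics/f.png

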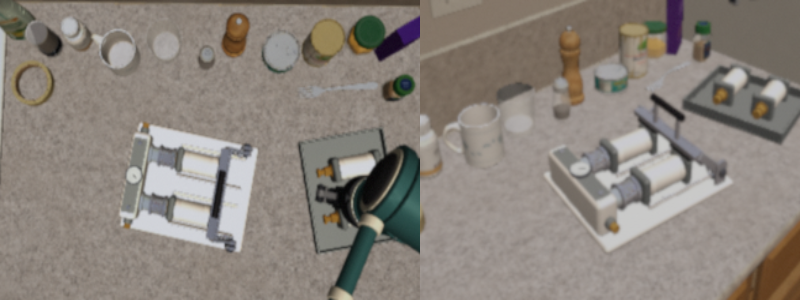

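The final view shows the bar closed, both new cartridges coupled with sleeves forward, the spent ones in the tray, and the mug and mill untouched. Hand in.

```bash
python3 -c "
from workcell import bot; print(bot.finish_job())"
```

```text
the job is handed in; nothing more can be done
None
```

The job is handed in at about 64 s: both spent cartridges are in the drip tray, both new ones are coupled with their sleeves fully forward, the hold-down bar is closed on them, and the mug and pepper mill were not touched.

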